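# Restock the filter-carton lane first-in-first-out

### The job

Restock the carton lane first-in-first-out. First bring the two old cartons standing in the lane forward, under the bars, until the front one rests against the front stop and the second is up against it; only then take the one loose carton of the same size from the bench, load it flat, lid up, from the open rear end and slide it forward beneath the rails until it is tight up behind the old ones. Leave the other things on the bench where they are.

Things in the scene. Friction and masses are not known exactly. Their poses are not given: they have to be found in the camera images.
- rack: Aluminium lane rack fixed to the bench, 420 x 90 mm. Origin: centre of its underside. x runs along the lane from the front (pick) end at x = -210 mm to the open rear (loading) end at +210; y across, z up. Lane floor 4 mm above the bench; cartons lie lengthways on it, tops 49 mm above the bench. Full lane: carton centres at x = -154, -54 and +46 mm.
- rack_stop (a point): Point on the lane floor at the middle of the front stop's inner face (rack x = -204 mm). The stop is a cross wall, top 22 mm above the bench; low side walls, 18 mm high, run from it to the channel.
- rack_mouth (a point): Point on the lane floor at the rear mouth of the channel (rack x = +66 mm). From x = -94 to +66 side plates stand 72 mm apart, and two dark fixed rails (underside 52, top 64 mm above the bench) overhang the lane edges. Between them is a slot 54 mm wide: too narrow for a carton, but closed fingers can reach down and travel along it. Cartons slide beneath with 3 mm to spare above and each side.
- rack_bar (a point): Centre of the fixed cross bar over the channel, bridging the slot (rack x = -87 to -73 mm; underside 52, top 60 mm above the bench).
- rack_bay (a point): Point on the lane floor at the middle of the open-topped loading bay (rack x = +138 mm), which reaches from the mouth to the open rear end: side walls 16 mm above the bench, 80 mm apart, narrowing to 72 mm between x = +100 and +66.
- old_front_c (a point): Old carton nearest the front of the lane, standing short of the stop: a plain cardboard carton with a blank white label, 100 long x 66 wide x 45 mm high, about 0.2 kg. Point: its centre, 22.5 mm above its underside. x runs along its 100 mm length, y across its 66 mm width, z up through the lid; end for end it is symmetric.
- old_rear_c (a point): Second old carton, farther back in the lane, in or partly in the loading bay, with a gap before it: a plain cardboard carton with a blank white label, 100 long x 66 wide x 45 mm high, about 0.2 kg. Point: its centre, 22.5 mm above its underside. x runs along its 100 mm length, y across its 66 mm width, z up through the lid; end for end it is symmetric.
- new_box_c (a point): New carton, loose on the open bench to the right of the lane, to be loaded: a plain cardboard carton with a blank white label, 100 long x 66 wide x 45 mm high, about 0.2 kg. Point: its centre, 22.5 mm above its underside. x runs along its 100 mm length, y across its 66 mm width, z up through the lid; end for end it is symmetric.
- tall_box_c (a point): Bystander: a taller carton of another product, 100 x 66 x 78 mm high, loose on the bench. Point: its centre; x along its 100 mm length.
- bottle_c (a point): Bystander: brown media bottle, 60 mm diameter, 130 mm high, loose on the bench. Point: half-way up.
- long_box_c (a point): Bystander: a long low carton, 150 x 50 x 40 mm high, loose on the bench on the robot's side of the lane. Point: its centre; x along its length.
- dishes_c (a point): Bystander: loose stack of five dishes, 90 mm diameter, 72 mm high, beyond the lane. Point: half-way up.
- burner: Bystander, fixed to the bench beyond the loading bay: gas burner, base 76 mm diameter, upright tube 16 mm diameter to 120 mm high, with a brass inlet along its x axis reaching 45 mm out. Origin: centre of its underside.
There are look-alikes about, which are no part of the job. Leave any red look-alike of the part that bears old_rear_c alone. What is shaped like the part that bears new_box_c but red is not meant.

How it is judged (in metres and radians):
On the way:
1. the two old cartons are pulled fully forward, the first against the stop and the second against it, while the new carton is still out of the lane (x of old_front_c in the frame of rack between -0.159 and -0.146 m and y of old_front_c in the frame of rack between -0.006 and 0.006 m and z of old_front_c in the frame of rack between 0.02 and 0.034 m and angle between each of old_front_c, old_rear_c's own z axis and vertical below 0.08 rad and angle between the x axis of each of old_front_c, old_rear_c and the x axis of rack, either way round below 0.08 rad and x of old_rear_c in the frame of rack between -0.059 and -0.043 m and y of old_rear_c in the frame of rack between -0.006 and 0.006 m and z of old_rear_c in the frame of rack between 0.02 and 0.034 m and (x of new_box_c in the frame of rack above 0.27 m or y of new_box_c in the frame of rack above 0.08 m or y of new_box_c in the frame of rack below -0.08 m or z of new_box_c in the frame of rack above 0.09 m)), for 0.2 s.
At the end, for the whole second after the job is handed in: All three cartons lie flat and square (within 4.5 degrees) in the lane, old, old, new from the front: the first within 8 mm of the stop, the second within 11 mm and the new one within 14 mm of their places with no gaps ahead of them (x of old_front_c in the frame of rack between -0.159 and -0.146 m and y of old_front_c in the frame of rack between -0.006 and 0.006 m and z of old_front_c in the frame of rack between 0.02 and 0.034 m and angle between each of old_front_c, old_rear_c, new_box_c's own z axis and vertical below 0.08 rad and angle between the x axis of each of old_front_c, old_rear_c, new_box_c and the x axis of rack, either way round below 0.08 rad and x of old_rear_c in the frame of rack between -0.059 and -0.043 m and y of old_rear_c in the frame of rack between -0.006 and 0.006 m and z of old_rear_c in the frame of rack between 0.02 and 0.034 m and x of new_box_c in the frame of rack between 0.041 and 0.06 m and y of new_box_c in the frame of rack between -0.006 and 0.006 m and z of new_box_c in the frame of rack between 0.02 and 0.034 m); the robot touches nothing.
It fails at once if another thing on the bench is shifted by more than 20 mm or tipped (distance of any of tall_box_c, long_box_c, bottle_c, dishes_c from where it was at the start of the episode above 0.02 m or angle between any of tall_box_c, long_box_c, bottle_c, dishes_c's own z axis and vertical above 0.35 rad).
It also fails if it takes over 64 s, if anything falls off the work surface, if the arm or the gripper's body presses on something with over 40 N, if the wrist force passes 120 N, or if a joint passes its speed limit or range.

### The arm

A 6-joint arm with a two-finger parallel gripper is mounted at the origin on the work surface. World frame = base frame: x ahead of the robot, y to its left, z up, the work surface at z = 0. Lengths are in mm, angles in rad, forces in N, time in s.
With the tool pointing down it reaches from about 350 to 875 mm from the base axis. Payload 15.5 kg.
Tool frame: the origin (TCP) lies at the very end of the fingers, on their centre line; the grasp point (between the pads) lies 19 mm behind it (ctrl.grasp_offset is the distance from the TCP to the grasp point, in mm); z points along the fingers, y is the line along which they close (so a half turn about z gives the same grasp; the last joint's range is limited). The gripper opens to 85 mm and grips with 20 to 120 N. Pads are 22 mm wide; open, the fingers measure 114 mm over their backs; the gripper's body (76 mm by 85 mm) begins 54 mm behind the grasp point. The pads swing forward as they close: fully open they stand 13 mm farther back than shut.
Start: joints at [1.085, 0.494, 1.345, -0, 1.302, -0.096], TCP at [237.498, 578.119, 231.277] pointing down, gripper open.
Joint ranges: [-2.91, 2.91], [-0.82, 2.16], [0.22, 2.67], [-1.22, 4.37], [0.12, 2.79], [-3.08, 3.08]. Speed limits (rad/s): [1.89, 1.89, 2.57, 3.01, 3.01, 3.01].

### API

Orientations are given as a 3x3 rotation matrix whose columns are the frame's x, y, z axes.
In Python, from rig import monitor, get_image, ctrl gives the robot as it stands.
- The arm moves only by the shell command python3 -m jog 'ROWS' [FORCE]. ROWS is a JSON object of lists of equal length, an entry for each row: "xyz": the shift along the tool's x, y, z in m, a list of three; "twist": the turn, a rotation vector about the tool's x, y, z in rad, a list of three; "gripper": the closure in counts, from 0 (fully open) to 255 (shut). A call has 1 to 8 rows; each row is the pose to reach, as a shift and turn from the pose commanded when the call began, along the tool's axes at that moment; what a row does not reach only later rows make up. A row lasts 1/10 s, in which the tool goes at most 50 mm and 8.59 degrees, less where a joint would pass 70% of its speed; a pose out of reach is approached as far as the arm can. A call with a gripper value outside its range is refused whole. The fingers move at their own pace and stop on an object; FORCE is the grip in N (left out, the last holds). Time passes only in rows, so rows that repeat a pose let the fingers close. It gives the time, the measured TCP pose, the force, the opening and the grip force at its end, in the units of the state.
- monitor.observe(): the state, without advancing time (a new reading comes with each control period).
- get_image(name): name is "scene" or "top" or "wrist"; returns a dict with "color" (420x560x3 uint8, red, green, blue), "range_z" (420x560 float32, mm along the optical axis (not along the pixel's ray), 0 where there is no reading), "mtx" (3x3 intrinsics, pixels), "R" (3x3) and "t" (3): a world point X has camera coordinates R X + t; the wrist camera has in their place "tool_from_camera" (4x4, takes a point from camera to tool coordinates, whose origin is the TCP and whose axes are the flange's). Camera axes: x right, y down, z forward; pixel columns grow to the right and rows downward; lengths in mm; the calibration is good to about 2 mm. A picture is of the moment at which its call begins: read the wrist's pose just before it.
- ctrl.finish_job(): hands the job in; it is judged then, once.
The state is a dict: "t": time; "joint_positions": joint angles; "joint_vel": joint speeds; "tau": joint torques, N m; "tcp_pos": TCP position; "tool_rot": TCP orientation; "force": force on the tool from outside, world axes, zero at the start; "ft_torque": the same for the moment, N m; "opening": opening from 0.0 (shut) to 1.0 (fully open); "gripper_force": force on a finger pad.
Only numpy, scipy, OpenCV 4.12 (cv2) and the standard library are available. Lean on these libraries where they do the work, as an engineer would, in place of code of your own. Each camera call takes 0.05 s, during which the arm holds its last target. There are 200 camera calls.

## Working session

There is one attempt and no reset: what is moved stays moved. The work goes in short steps, Python scripts to look and compute and a shell command to move; the robot and the scene stay as the last step left them, time stands still between calls to the robot, and variables do not carry over. Pictures are saved under pics/ and viewed, at most 10 in all, crops included, and the job is handed in when it is done.

```bash
ls; mkdir -p pics; python3 - <<'E'
from rig import monitor,get_image,ctrl
import cv2,numpy as np
s=monitor.observe();print(s)
for n in("top","scene"):
    d=get_image(n);cv2.imwrite(f"pics/{n}0.png",d["color"][:,:,::-1]);np.savez(f"pics/{n}0.npz",**d)
    print(n,d["mtx"],d["R"],d["t"])
E
```

```text
pics
{'t': 0.0, 'joint_positions': array([ 1.08551564e+00,  4.94179848e-01,  1.34611683e+00,  1.09215246e-05,
        1.30248811e+00, -9.55171416e-02]), 'joint_vel': array([ 0.0010446 ,  0.00099016, -0.00219573,  0.00086835, -0.00093984,
        0.00110845]), 'tau': array([ 1.67965416e-03, -8.82123256e+01, -3.83883083e+01, -4.74691910e-05,
        9.56671051e-03,  3.40676718e-05]), 'tcp_pos': array([237.32183407, 577.81391862, 230.70716896]), 'tool_rot': array([[-9.24997794e-01,  3.79972053e-01, -5.65391230e-04],
       [ 3.79972453e-01,  9.24997207e-01, -1.04957810e-03],
       [ 1.24174963e-04, -1.18569052e-03, -9.99999289e-01]]), 'force': array([ 0.29191261, -0.12498576,  0.96350273]), 'ft_torque': array([-0.03066485,  0.01286313, -0.00802545]), 'gripper_force': 0.0, 'opening': 1.0019326111522266}
top [[439.21520674   0.         279.36447687]
 [  0.         439.21520674 202.62315073]
 [  0.           0.           1.        ]] [[ 0.03793048 -0.99926004 -0.00637616]
 [-0.9725955  -0.0354521  -0.22978499]
 [ 0.2293889   0.01491728 -0.97322053]] [  -9.63176143  545.08731542 1097.73894731]
scene [[507.34565051   0.         283.33671036]
 [  0.         507.34565051 212.15260649]
 [  0.           0.           1.        ]] [[ 0.55517674  0.8315501   0.01741319]
 [ 0.65231247 -0.42233066 -0.62938482]
 [-0.51601089  0.36077866 -0.77689866]] [-307.94855209 -306.48397979 1484.21260271]
```

View pics/top0.png

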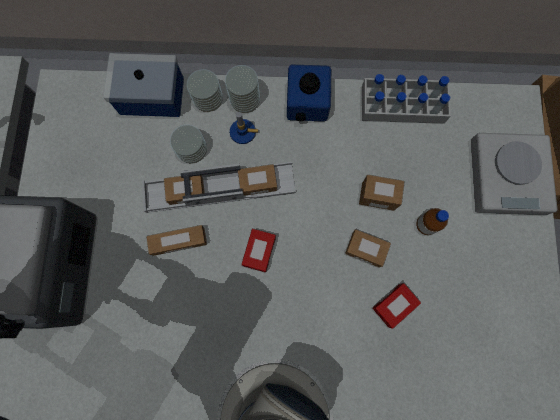

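View pics/scene0.png

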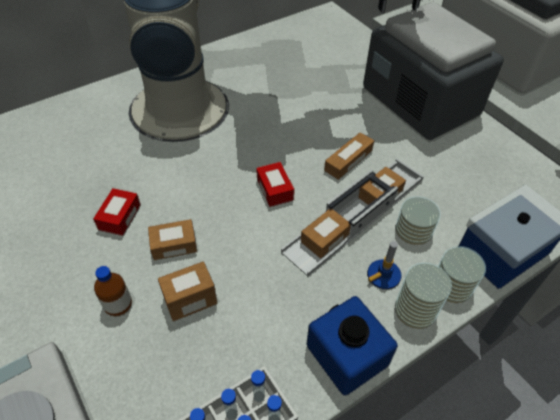

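Top view: the lane runs from about (146,195) to (295,178). The cross bar near (202,183) puts the front at the left and the rear bay at the right. The old cartons are at (182,188) and (258,178), the burner at (243,130) and the long box at (176,239).

Candidates for the new carton:
- **(368,248)**: low and brown.
- **(382,192)**: brown, but tall.
- **(259,250) and (398,305)**: red look-alikes, ruled out.

(368,248) fits: brown, low and to the right of the lane. I'll measure next and confirm it with a crop.

```bash
cat > h.py <<'E'
import numpy as np,cv2
def cloud(d):
    K=np.asarray(d["mtx"]);Z=d["range_z"].astype(float);v,u=np.indices(Z.shape)
    P=np.stack([(u-K[0,2])/K[0,0]*Z,(v-K[1,2])/K[1,1]*Z,Z],-1)
    W=(P-d["t"])@d["R"]; W[Z==0]=np.nan; return W
def ray(d,uv,h):
    r=np.linalg.inv(d["mtx"])@[uv[0],uv[1],1]; r=d["R"].T@r; c=-d["R"].T@d["t"]
    return c+r*(h-c[2])/r[2]
def proj(d,X):
    p=d["mtx"]@(d["R"]@np.asarray(X,float)+d["t"]); return p[:2]/p[2]
E
python3 - <<'E'
from h import *
for n in("top","scene"):
    d=dict(np.load(f"pics/{n}0.npz"));W=cloud(d);c=d["color"]
    hsv=cv2.cvtColor(c,cv2.COLOR_RGB2HSV)
    z=W[...,2]; print(n,"bench z",np.nanmedian(z[(abs(W[...,0]-400)<60)&(abs(W[...,1])<60)]))
    br=((hsv[...,0]>5)&(hsv[...,0]<22)&(hsv[...,1]>90)|((z>35)&(hsv[...,1]<60)))&(z>32)&(z<60)&(abs(W[...,1])<420)&(W[...,0]>150)
    k,l,st,ce=cv2.connectedComponentsWithStats(br.astype(np.uint8))
    for i in range(1,k):
        if st[i,4]<60: continue
        m=l==i; P=W[m]; h=np.median(P[:,2]);
        t=P[abs(P[:,2]-h)<5]; r=cv2.minAreaRect(t[:,:2].astype(np.float32))
        print("brown px",ce[i].round(),st[i,4],"h",h.round(1),np.round(r[0],1),np.round(r[1],1),round(r[2],1))
    # dark rails
    m=(c.max(2)<75)&(z>54)&(z<74)&(W[...,0]>350)&(W[...,0]<700)&(abs(W[...,1])<350)
    P=W[m][:,:2].astype(np.float32);print("rails",m.sum(),cv2.minAreaRect(P),np.median(W[m][:,2]))
    # tall things near
    m=(z>75)&(z<300)&(W[...,0]>350)&(W[...,0]<720)&(abs(W[...,1])<330)
    k,l,st,ce=cv2.connectedComponentsWithStats(m.astype(np.uint8))
    for i in range(1,k):
        if st[i,4]>15:print("tall",ce[i].round(),st[i,4],np.nanmedian(W[l==i],0).round(),np.nanmax(W[l==i][:,2]).round())
d=dict(np.load("pics/top0.npz"))
print(ray(d,(145,196),18),ray(d,(294,178),16))
a=cv2.resize(d["color"][150:290,135:435,::-1],None,fx=2.6,fy=2.6,interpolation=cv2.INTER_CUBIC);cv2.imwrite("pics/crop1.png",a)
E
```

```text
top bench z 0.8589150420501475
brown px [395. 101.] 789 h 44.0 [ 869.5 -318.8] [113.1 202.1] 0.1
brown px [208. 101.] 133 h 46.3 [841.6 225.7] [28.6 81. ] 19.5
brown px [246. 102.] 132 h 46.8 [842.6 117.6] [30.2 85.2] 17.2
brown px [194. 153.] 120 h 47.7 [688.  250.6] [33.4 84.7] 42.3
brown px [257. 178.] 869 h 49.2 [616.3  74. ] [67.4 99. ] 10.5
brown px [183. 186.] 798 h 50.0 [586.6 256.3] [ 66.7 136.2] 10.9
brown px [376. 200.] 123 h 47.9 [ 565.6 -245. ] [109.6  46.3] 51.9
brown px [214. 198.] 144 h 46.9 [553.5 189.3] [  3.9 157.2] 9.8
brown px [425. 226.] 77 h 48.2 [ 501.1 -377.6] [55.  17.8] 35.3
brown px [175. 239.] 1025 h 40.6 [441.8 282.8] [ 50.8 148.6] 14.0
brown px [368. 248.] 940 h 44.8 [ 438.6 -227.9] [100.  67.] 70.7
brown px [258. 249.] 238 h 45.7 [422.3  61.5] [32.4 50. ] 76.5
brown px [398. 305.] 249 h 45.0 [ 292.8 -300.8] [32.4 50.3] 40.8
rails 701 ((622.083984375, -12.264129638671875), (154.8838348388672, 588.5604858398438), 0.8127492666244507) 60.36130973157436
tall [384. 189.] 822 [ 587. -263.   78.] 85.0
scene bench z 0.15737395098511464
brown px [349. 152.] 786 
[... 370 characters left out ...]
 [462. 290.] 162 h 49.3 [906.5 218.7] [54.6 11.5] 63.1
brown px [118. 302.] 192 h 48.0 [ 535.5 -391. ] [19.  54.6] 9.4
brown px [415. 312.] 307 h 47.1 [882.4 104.3] [88.6 41.1] 26.8
brown px [192. 302.] 311 h 47.4 [ 621.8 -267.3] [97.8  5.6] 82.0
brown px [280. 394.] 286 h 48.8 [ 870.5 -223.2] [ 15.1 109.9] 87.1
brown px [248. 397.] 315 h 42.8 [ 851.2 -270.8] [73.1 46. ] 7.0
brown px [211. 405.] 175 h 45.0 [ 824.5 -337.2] [31.9 42.5] 54.7
rails 766 ((623.3734741210938, -16.845123291015625), (87.7017822265625, 593.6555786132812), 6.389638423919678) 59.59256418456022
tall [185. 282.] 1308 [ 591. -263.   78.] 84.0
[561.05032393 383.39977044  18.        ] [628.30389634 -26.770946    16.        ]
```

View pics/crop1.png

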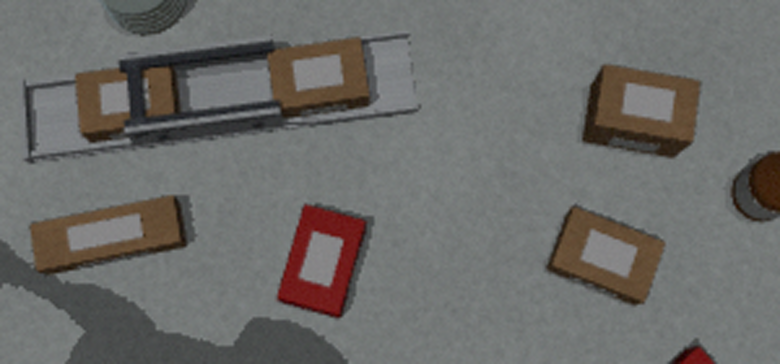

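The crop confirms the new carton at crop pixel (606,254): brown, low, white label. The tall one is at (645,110) and the red ones are look-alikes. The old rear carton at (320,75) has its front end at the channel mouth. Next I fit the rack.

```bash
python3 - <<'E'
from h import *
from rig import monitor
d=dict(np.load("pics/top0.npz"))
f=lambda x,y,h: ray(d,(135+(x+.5)/2.6-.5,150+(y+.5)/2.6-.5),h)[:2]
A,B=f(25,82,18),f(28,159,18);C,D=f(409,37,16),f(418,110,16)
print(A,B,C,D); F=(A+B)/2;Rr=(C+D)/2; print("front",F,"rear",Rr,np.linalg.norm(Rr-F),"ctr",(F+Rr)/2)
e=(Rr-F)/np.linalg.norm(Rr-F);print("dir",e,np.degrees(np.arctan2(e[1],e[0])))
for n in("top","scene"):
    d=dict(np.load(f"pics/{n}0.npz"));W=cloud(d);c=d["color"];o=(F+Rr)/2;ey=np.array([-e[1],e[0]])
    q=(W[...,:2]-o);X=q@e;Y=q@ey
    m=(c.max(2)<80)&(W[...,2]>60)&(W[...,2]<70)&(abs(X)<220)&(abs(Y)<55)
    for s in(1,-1):
        mm=m&(Y*s>22);x,y=X[mm],Y[mm];p=np.polyfit(x,y,1);print(n,"rail",s,mm.sum(),np.percentile(x,[1,99]).round(1),"slope",p.round(3),np.percentile(y,[2,98]).round(1),W[mm][:,2].mean())
    for cpt in((616.3,74.),(438.6,-227.9),(441.8,282.8),(586.6,256.3)):
        k=np.array(cpt)-o;print(np.round([k@e,k@ey],1),end=" ")
    # old front label/brown inside lane
    for lo,hi in((-210,-95),(-70,210)):
        mm=(abs(Y)<24)&(W[...,2]>45)&(W[...,2]<54)&(X>lo)&(X<hi);print("old top x extent",lo,np.percentile(X[mm],[1,99]).round(1),mm.sum())
    # burner tall
    mm=(W[...,2]>60)&(abs(X-60)<120)&(Y>-250)&(Y<250)&(abs(Y)>60);
    if mm.any():print("talls",np.median(X[mm]),np.median(Y[mm]),mm.sum(),np.nanmax(W[mm][:,2]))
E
```

```text
[603.29721723 389.93150076] [519.23517025 377.5822875 ] [669.31217873 -19.90176513] [588.08811333 -32.03857477]
front [561.26619374 383.75689413] rear [628.70014603 -25.97016995] 415.2392141403207 ctr [594.98316989 178.89336209]
dir [ 0.16239784 -0.98672536] -80.65389695909614
top rail 1 128 [-92.7  61.7] slope [2.5000e-02 3.4889e+01] [24.8 40. ] 61.850695743436056
top rail -1 126 [-94.5  61.3] slope [ 4.0000e-03 -2.9173e+01] [-39.7 -23.4] 61.89203180510683
[107.   4.] [ 376.  -220.4] [-127.4 -134.3] [-77.7   4.3] old top x extent -210 [-145.   -95.6] 302
old top x extent -70 [-68.9 155.4] 739
talls 70.86856216631796 224.42775594771592 1031 123.4345578114003
scene rail 1 60 [-92.   63.4] slope [1.1000e-02 3.8408e+01] [28.5 47.6] 61.28943388807883
scene rail -1 80 [-79.8  63.9] slope [ -0.    -26.951] [-31.9 -22.3] 61.112639861241746
[107.   4.] [ 376.  -220.4] [-127.4 -134.3] [-77.7   4.3] old top x extent -210 [-144.6  -99.7] 245
old top x extent -70 [-67.5 156.8] 882
talls 77.0397029106109 224.66331675109814 1252 121.75667092503608
```

```bash
cat >> h.py <<'E'
from scipy.spatial.transform import Rotation as Ro
E0=np.radians(-80.1); O=np.array([597.5,179.3])
def setrack(o,deg):
    global E0,O; O=np.array(o);E0=np.radians(deg)
def w(x,y): return O+x*np.array([np.cos(E0),np.sin(E0)])+y*np.array([-np.sin(E0),np.cos(E0)])
def r(p):
    q=np.asarray(p)[:2]-O; return np.array([q@[np.cos(E0),np.sin(E0)],q@[-np.sin(E0),np.cos(E0)]])
def go(xyz,yaw):  # yaw deg of tool y
    from rig import monitor
    s=monitor.observe();R=s["tool_rot"];a=np.radians(yaw);y=np.array([np.cos(a),np.sin(a),0]);z=np.array([0,0,-1.])
    T=np.stack([np.cross(y,z),y,z],1)
    print("t",round(s["t"],2),"tcp",s["tcp_pos"].round(1),"shift m",(R.T@(np.array(xyz)-s["tcp_pos"])/1e3).round(4),"twist",Ro.from_matrix(R.T@T).as_rotvec().round(4))
E
python3 - <<'E'
from h import *
for n in("top","scene"):
    d=dict(np.load(f"pics/{n}0.npz"));W=cloud(d).reshape(-1,3)
    for y in range(300,640,60):
        m=(abs(W[:,1]-y)<40)&(W[:,0]>150)&(W[:,0]<550)&(W[:,2]>85);P=W[m]
        if len(P):print(n,y,np.percentile(P[:,0],[0,50,100]).round(),P[:,2].max().round(),len(P))
go((*w(150,0),230),9.9)
E
```

```text
top 480 [200. 343. 507.] 351.0 3608
top 540 [200. 347. 512.] 351.0 8430
top 600 [213. 388. 511.] 247.0 2941
scene 480 [214. 380. 513.] 202.0 3228
scene 540 [212. 393. 516.] 286.0 6444
scene 600 [217. 449. 515.] 277.0 2653
t 0.1 tcp [237.4 577.8 230.7] shift m [-0.5646 -0.3587  0.0011] twist [-1.0000e-03  5.0000e-04  1.0082e+00]
```

```bash
python3 -m jog '{"xyz":[[0,0,-0.04],[-0.03,-0.02,-0.06],[-0.068,-0.043,-0.06],[-0.106,-0.067,-0.06],[-0.144,-0.091,-0.06],[-0.182,-0.115,-0.06],[-0.22,-0.14,-0.06],[-0.26,-0.165,-0.06]],"twist":[[0,0,0],[0,0,0.14],[0,0,0.28],[0,0,0.42],[0,0,0.56],[0,0,0.7],[0,0,0.84],[0,0,0.98]],"gripper":[150,150,150,150,150,150,150,150]}' 30
python3 -c "
from h import *
go((*w(150,0),230),9.9)"
```

```text
t: 0.9
tcp_pos: [415.8, 325.1, 291.1]
tool_rot: [[-0.194, 0.981, -0.0], [0.981, 0.194, -0.0], [-0.0, -0.0, -1.0]]
force: [1.3, 0.4, -0.7]
opening: 0.412
gripper_force: 0.0
t 0.9 tcp [415.8 325.1 291.1] shift m [-0.3282  0.1466  0.0611] twist [-0.0004  0.0001  0.0227]
```

```bash
python3 -m jog '{"xyz":[[-0.045,0.02,0],[-0.09,0.04,0],[-0.135,0.06,0],[-0.18,0.08,0],[-0.22,0.1,0.01],[-0.26,0.12,0.02],[-0.3,0.135,0.035],[-0.328,0.147,0.05]],"twist":[[0,0,0.023],[0,0,0.023],[0,0,0.023],[0,0,0.023],[0,0,0.023],[0,0,0.023],[0,0,0.023],[0,0,0.023]],"gripper":[150,150,150,150,150,150,150,150]}'
python3 - <<'E'
from h import *
from rig import monitor,get_image
s=monitor.observe();d=get_image("wrist");T=np.array(d["tool_from_camera"])
M=np.eye(4);M[:3,:3]=s["tool_rot"];M[:3,3]=s["tcp_pos"];M=M@T;d["R"]=M[:3,:3].T;d["t"]=-M[:3,:3].T@M[:3,3]
np.savez("pics/w1.npz",**{k:d[k] for k in("color","range_z","mtx","R","t")});cv2.imwrite("pics/w1.png",d["color"][:,:,::-1])
print(s["tcp_pos"],s["t"],M[:3,3],M[:3,2])
E
```

```text
t: 1.7
tcp_pos: [625.9, 32.1, 240.4]
tool_rot: [[-0.176, 0.984, -0.0], [0.984, 0.176, -0.0], [-0.0, -0.0, -1.0]]
force: [0.5, 0.4, 1.3]
opening: 0.413
gripper_force: 0.0
[625.8970034   32.13010148 240.41321306] 1.7 [610.88243694 111.13736162 382.67425135] [ 0.05439014 -0.30758225 -0.94996572]
```

View pics/w1.png

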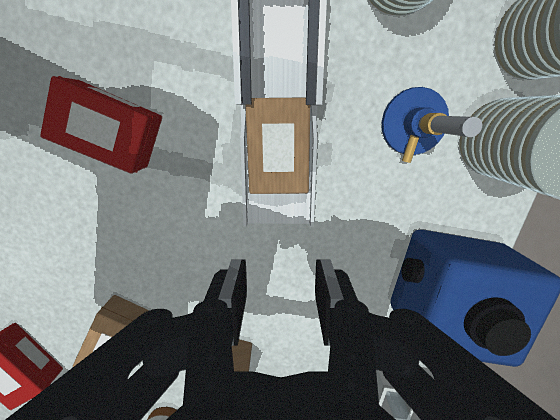

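The wrist view shows the lane running upward, with its rear end near v≈224. The old rear carton spans (247..312, 98..192) with its front at the mouth, and the burner is at (415,125). I'll refine the rack and carton from this cloud.

```bash
python3 - <<'E'
from h import *
d=dict(np.load("pics/w1.npz"));W=cloud(d);c=d["color"];hsv=cv2.cvtColor(c,cv2.COLOR_RGB2HSV)
print("bench",np.nanmedian(W[230:320,120:200,2]))
q=W[...,:2]-O;e=np.array([np.cos(E0),np.sin(E0)]);ey=np.array([-e[1],e[0]]);X=q@e;Y=q@ey;z=W[...,2]
m=(z>59)&(z<69)&(abs(X-20)<80)&(abs(Y)<50)
for s in(1,-1):
    mm=m&(Y*s>20)
    lo=[];xs=np.arange(-30,55,6)
    for x in xs:
        k=mm&(abs(X-x)<3);lo.append(np.percentile(s*Y[k],3) if k.sum()>5 else np.nan)
    lo=np.array(lo);g=~np.isnan(lo);print("rail",s,mm.sum(),"inner fit",np.polyfit(xs[g],s*lo[g],1).round(4),"x end",np.percentile(X[mm],99.5).round(1),np.median(z[mm]).round(1))
m=(hsv[...,1]>70)&(hsv[...,0]<22)&(z>42)&(z<55)&(abs(Y)<45)&(X>40)&(X<200)
R=cv2.minAreaRect(W[m][:,:2].astype(np.float32));print("old rear",R,r(R[0]),np.median(z[m]))
m=(z>10)&(z<24)&(X>120)&(X<230)
for s in(1,-1):
    mm=m&(s*Y>33)&(s*Y<50);print("wall",s,mm.sum(),np.percentile(X[mm],[50,99]).round(1),np.polyfit(X[mm],Y[mm],1).round(4),np.percentile(Y[mm],[5,95]).round(1))
for uv,h in(((246,224),16),((312,222),16),((240,104),64),((323,104),64)):print(r(ray(d,uv,h)))
E
```

```text
bench 0.0090803539825867
rail 1 1558 inner fit [1.70000e-03 2.65062e+01] x end 64.3 60.9
rail -1 1567 inner fit [-2.10000e-03 -2.82226e+01] x end 63.6 60.9
old rear ((614.7163696289062, 73.11477661132812), (65.25592041015625, 98.7886962890625), 10.866073608398438) [107.5640488   -1.29632364] 48.71537449882752
wall 1 270 [162.9 207.4] [-1.70000e-03  4.08969e+01] [38.9 42.6]
wall -1 281 [161.8 207. ] [ 2.00000e-04 -4.28509e+01] [-44.9 -41. ]
[205.40949512 -41.20142667]
[202.43416477  41.06809663]
[ 64.61057444 -37.61891682]
[64.3137894  42.21496104]
```

```bash
sed -i 's/^E0=.*/E0=np.radians(-80.1); O=np.array([596.3,181.1])/' h.py; python3 - <<'E'
from h import *
go((*w(188,-0.3),20),9.9)
d=dict(np.load("pics/w1.npz"));W=cloud(d);m=(W[...,2]>100)&(W[...,2]<125)&(W[...,0]>640)&(W[...,1]>0)&(W[...,1]<200);print("burner tip",r(np.median(W[m],0)),m.sum())
E
```

```text
t 1.75 tcp [626.9  29.1 237.6] shift m [-0.0328 -0.0038  0.2176] twist [-0.0025  0.0009  0.0023]
burner tip [101.5833208  222.38498461] 3556
```

```bash
python3 -m jog '{"xyz":[[-0.033,-0.004,0.03],[-0.033,-0.004,0.07],[-0.033,-0.004,0.11],[-0.033,-0.004,0.15],[-0.033,-0.004,0.18],[-0.033,-0.004,0.205],[-0.033,-0.004,0.218],[-0.033,-0.004,0.218]],"twist":[[0,0,0],[0,0,0],[0,0,0],[0,0,0],[0,0,0],[0,0,0],[0,0,0],[0,0,0]],"gripper":[255,255,255,255,255,255,255,255]}'
python3 -c "
from h import *
from rig import monitor
print(r(monitor.observe()['tcp_pos']))
go((*w(60,0.),20),9.9)"
```

```text
t: 2.55
tcp_pos: [625.7, 1.6, 21.7]
tool_rot: [[-0.177, 0.984, -0.003], [0.984, 0.177, 0.0], [0.001, -0.003, -1.0]]
force: [1.1, -0.9, -0.1]
opening: -0.001
gripper_force: 0.0
[181.86636487  -1.902591  ]
t 2.55 tcp [625.7   1.6  21.7] shift m [0.1219 0.0025 0.0018] twist [-0.0029 -0.0008  0.0052]
```

```bash
python3 -m jog '{"xyz":[[0.012,0.002,0],[0.027,0.002,0],[0.042,0.002,0],[0.057,0.002,0],[0.072,0.002,0],[0.087,0.002,0],[0.102,0.002,0],[0.115,0.002,0]],"twist":[[0,0,0],[0,0,0],[0,0,0],[0,0,0],[0,0,0],[0,0,0],[0,0,0],[0,0,0]],"gripper":[255,255,255,255,255,255,255,255]}'
python3 - <<'E'
from h import *
from rig import monitor,get_image
print(r(monitor.observe()['tcp_pos']),monitor.observe()['force'])
d=get_image("top");W=cloud(d);cv2.imwrite("pics/top1.png",cv2.resize(d["color"][150:230,130:320,::-1],None,fx=4,fy=4,interpolation=cv2.INTER_CUBIC))
go((*w(6,0.),20),9.9)
E
```

```text
t: 3.35
tcp_pos: [608.0, 116.4, 23.3]
tool_rot: [[-0.177, 0.984, -0.0], [0.984, 0.177, -0.0], [-0.0, -0.0, -1.0]]
force: [0.4, -2.0, 0.1]
opening: -0.001
gripper_force: 1.1
[65.75326865  0.3993688 ] [ 0.44114884 -2.04362646  0.1472549 ]
t 3.4 tcp [607.6 117.9  23.2] shift m [0.0582 0.0001 0.0032] twist [-0.0003 -0.0005  0.0063]
```

View pics/top1.png

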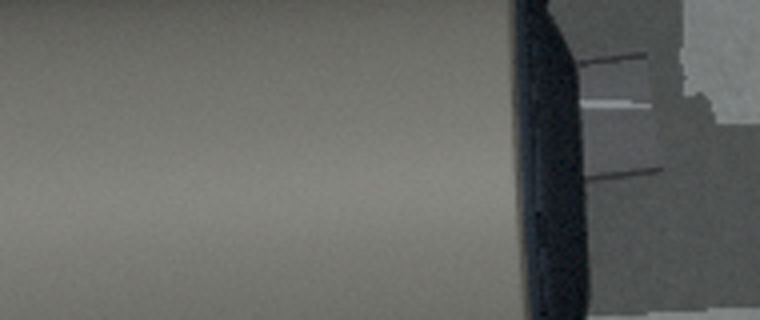

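The arm hides the lane in the top view, but the push is smooth at about 2 N. I'll carry on toward x≈7 slowly and watch the force.

```bash
python3 -m jog '{"xyz":[[0.01,0,0.001],[0.02,0,0.002],[0.03,0,0.002],[0.038,0,0.002],[0.044,0,0.002],[0.049,0,0.002],[0.052,0,0.002],[0.052,0,0.002]],"twist":[[0,0,0],[0,0,0],[0,0,0],[0,0,0],[0,0,0],[0,0,0],[0,0,0],[0,0,0]],"gripper":[255,255,255,255,255,255,255,255]}'
python3 - <<'E'
from h import *
from rig import monitor,get_image
s=monitor.observe();print(r(s['tcp_pos']),s['force'])
d=get_image("scene");cv2.imwrite("pics/sc1.png",cv2.resize(d["color"][130:290,270:450,::-1],None,fx=3.5,fy=3.5,interpolation=cv2.INTER_CUBIC))
E
```

```text
t: 4.2
tcp_pos: [599.1, 166.6, 21.3]
tool_rot: [[-0.177, 0.984, 0.0], [0.984, 0.177, 0.0], [0.0, 0.0, -1.0]]
force: [-0.7, -0.3, -0.4]
opening: 0.0
gripper_force: 0.0
[14.81145135  0.24245973] [-0.7313593  -0.29360717 -0.37449527]
```

View pics/sc1.png

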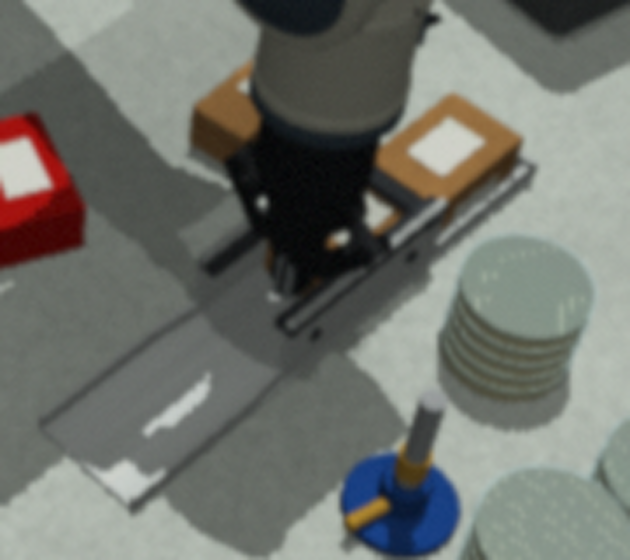

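The front carton (450,150 in the crop) is now near the stop. I'll creep the last few millimetres until the force rises.

```bash
python3 -m jog '{"xyz":[[0.002,0,0],[0.004,0,0],[0.006,0,0],[0.007,0,0],[0.007,0,0]],"twist":[[0,0,0],[0,0,0],[0,0,0],[0,0,0],[0,0,0]],"gripper":[255,255,255,255,255]}'
python3 -c "
from h import *
from rig import monitor
print(r(monitor.observe()['tcp_pos']))"
python3 -m jog '{"xyz":[[0.001,0,0],[0.002,0,0],[0.003,0,0],[0.003,0,0]],"twist":[[0,0,0],[0,0,0],[0,0,0],[0,0,0]],"gripper":[255,255,255,255]}'
python3 -c "
from h import *
from rig import monitor
print(r(monitor.observe()['tcp_pos']))"
```

```text
t: 4.75
tcp_pos: [597.9, 173.3, 21.3]
tool_rot: [[-0.177, 0.984, 0.0], [0.984, 0.177, 0.0], [0.0, 0.0, -1.0]]
force: [0.1, -0.3, -0.2]
opening: -0.005
gripper_force: 0.1
[8.00306283 0.20423328]
t: 5.15
tcp_pos: [597.5, 173.6, 21.3]
tool_rot: [[-0.177, 0.984, -0.0], [0.984, 0.177, -0.003], [-0.003, -0.001, -1.0]]
force: [2.4, -25.7, 4.1]
opening: 0.002
gripper_force: 12.8
[ 7.59767634 -0.11692193]
```

25.7 N at TCP x=7.6 puts the second carton's rear face at about -3.4, so both are against the stop. I'll back off, rise and check.

```bash
python3 -m jog '{"xyz":[[-0.01,0,0],[-0.02,0,-0.01],[-0.02,0,-0.05],[-0.03,0,-0.1],[-0.07,0,-0.14],[-0.115,0,-0.16],[-0.16,0,-0.18],[-0.2,0,-0.18]],"twist":[[0,0,0],[0,0,0],[0,0,0],[0,0,0],[0,0,0],[0,0,0],[0,0,0],[0,0,0]],"gripper":[255,255,255,255,200,150,100,50]}'
python3 - <<'E'
from h import *
from rig import monitor,get_image
s=monitor.observe();d=get_image("wrist");T=np.array(d["tool_from_camera"])
M=np.eye(4);M[:3,:3]=s["tool_rot"];M[:3,3]=s["tcp_pos"];M=M@T;d["R"]=M[:3,:3].T;d["t"]=-M[:3,:3].T@M[:3,3]
cv2.imwrite("pics/w2.png",d["color"][:,:,::-1])
W=cloud(d);q=W[...,:2]-O;e=np.array([np.cos(E0),np.sin(E0)]);ey=np.array([-e[1],e[0]]);X=q@e;Y=q@ey;z=W[...,2]
m=(abs(Y)<22)&(z>44)&(z<53)&(X>-70)&(X<100);print("wrist rear carton top x",np.percentile(X[m],[1,99]),m.sum())
d=get_image("scene");W=cloud(d);X=(W[...,:2]-O)@e;Y=(W[...,:2]-O)@ey;z=W[...,2]
m=(abs(Y)<32)&(z>44)&(z<54)&(X<-98)&(X>-215);print("front carton front x",np.percentile(X[m],[1,99]),np.percentile(Y[m],[1,99]),m.sum())
go((439.3,-227.7,190),-20)
E
```

```text
t: 5.95
tcp_pos: [634.1, -22.8, 205.2]
tool_rot: [[-0.177, 0.984, 0.005], [0.984, 0.177, -0.0], [-0.001, 0.005, -1.0]]
force: [0.9, 0.8, -0.2]
opening: 0.678
gripper_force: 0.0Traceback (most recent call last):
  File "<stdin>", line 7, in <module>
    return _quantile_unchecked(
        a, q, axis, out, overwrite_input, method, keepdims, weights)
    return _ureduce(a,
                    func=_quantile_ureduce_func,
    ...<5 lines>...
                    overwrite_input=overwrite_input,
                    method=method)
    r = func(a, **kwargs)
    result = _quantile(arr,
                       quantiles=q,
    ...<2 lines>...
                       out=out,
                       weights=wgt)
    slices_having_nans = np.isnan(arr[-1, ...])
                                  ~~~^^^^^^^^^
IndexError: index -1 is out of bounds for axis 0 with size 0
```

View pics/w2.png

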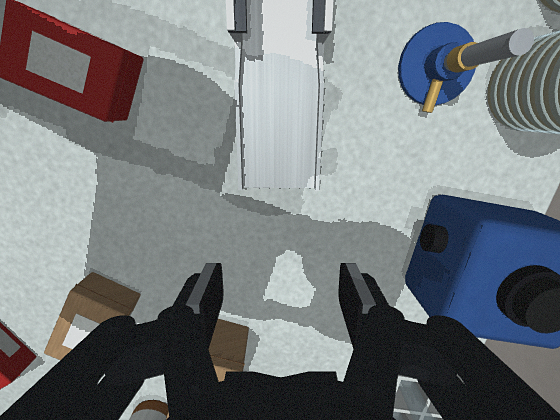

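The bay is now empty and the second carton is inside the channel. I'll check both from the scene camera.

```bash
python3 - <<'E'
from h import *
from rig import monitor,get_image
e=np.array([np.cos(E0),np.sin(E0)]);ey=np.array([-e[1],e[0]])
for n in("scene","top"):
    d=get_image(n);W=cloud(d);X=(W[...,:2]-O)@e;Y=(W[...,:2]-O)@ey;z=W[...,2]
    m=(abs(Y)<24)&(z>44)&(z<54)&(X<160)&(X>-215)
    if m.sum()>20: print(n,"cartons top x",np.percentile(X[m],[1,99]).round(1),np.sort(X[m])[::60].round(),m.sum())
go((439.3,-227.7,190),-19.8)
E
```

```text
scene cartons top x [-201.5   -4.1] [-206. -191. -180. -169. -158. -147. -136. -125. -115. -105.  -75.  -66.
  -55.  -46.  -35.  -26.  -17.   -8.] 1059
top cartons top x [-162.2   -5.1] [-177. -122.  -99.  -69.  -58.  -48.  -37.  -26.  -15.   -5.] 547
t 6.1 tcp [633.1 -23.6 202.4] shift m [-0.1673 -0.2263  0.0121] twist [ 0.0015 -0.      0.5201]
```

Both old cartons are in place, spanning -203..-4. Next: above the new carton, gripper open.

```bash
python3 -m jog '{"xyz":[[-0.02,-0.03,0],[-0.045,-0.06,0],[-0.07,-0.095,0],[-0.095,-0.13,0],[-0.12,-0.163,0],[-0.142,-0.195,0],[-0.16,-0.215,0],[-0.167,-0.226,0]],"twist":[[0,0,0.1],[0,0,0.2],[0,0,0.3],[0,0,0.4],[0,0,0.52],[0,0,0.52],[0,0,0.52],[0,0,0.52]],"gripper":[0,0,0,0,0,0,0,0]}'
python3 - <<'E'
from h import *
from rig import monitor,get_image
d=get_image("scene");W=cloud(d)
s=monitor.observe();d=get_image("wrist");T=np.array(d["tool_from_camera"])
M=np.eye(4);M[:3,:3]=s["tool_rot"];M[:3,3]=s["tcp_pos"];M=M@T;d["R"]=M[:3,:3].T;d["t"]=-M[:3,:3].T@M[:3,3]
cv2.imwrite("pics/w3.png",d["color"][:,:,::-1]);W=cloud(d);P=W[(W[...,2]>40)&(W[...,2]<50)&(np.hypot(W[...,0]-439,W[...,1]+228)<70)]
print(len(P),cv2.minAreaRect(P[:,:2].astype(np.float32)))
go((439.3,-227.7,15),-19.8)
E
```

```text
t: 6.9
tcp_pos: [438.7, -225.8, 201.6]
tool_rot: [[0.336, 0.942, 0.0], [0.942, -0.336, 0.0], [0.0, 0.0, -1.0]]
force: [0.3, 1.1, -0.4]
opening: 0.999
gripper_force: 0.0
6415 ((437.0932312011719, -229.73023986816406), (100.14561462402344, 66.14910125732422), 70.12483978271484)
t 7.0 tcp [ 439.2 -225.3  201.5] shift m [-0.0023  0.0009  0.1865] twist [-0.0002 -0.0002  0.0024]
```

View pics/w3.png

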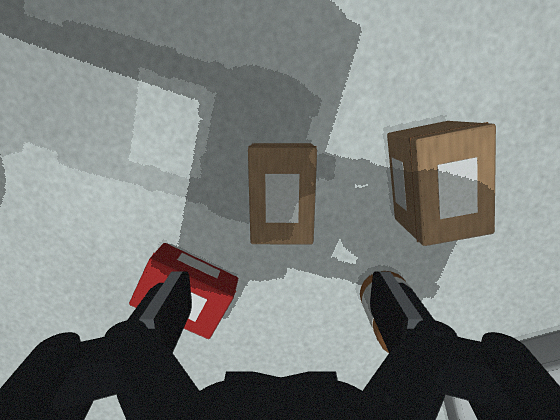

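The new carton is centred between the fingers: crop (250..314,145..243), full outline seen. Descend.

```bash
python3 -m jog '{"xyz":[[-0.005,0,0.045],[-0.005,0,0.09],[-0.005,0,0.13],[-0.005,0,0.16],[-0.005,0,0.178],[-0.005,0,0.185],[-0.005,0,0.185]],"twist":[[0,0,0],[0,0,0],[0,0,0],[0,0,0],[0,0,0],[0,0,0],[0,0,0]],"gripper":[0,0,0,0,0,0,0]}'
python3 -m jog '{"xyz":[[0,0,0],[0,0,0],[0,0,0],[0,0,0],[0,0,0],[0,0,0],[0,0,0],[0,0,0]],"twist":[[0,0,0],[0,0,0],[0,0,0],[0,0,0],[0,0,0],[0,0,0],[0,0,0],[0,0,0]],"gripper":[120,120,120,120,120,120,120,120]}' 30
```

```text
t: 7.7
tcp_pos: [438.6, -229.0, 15.8]
tool_rot: [[0.334, 0.942, -0.001], [0.942, -0.334, 0.001], [0.0, -0.001, -1.0]]
force: [-0.5, -0.3, 0.1]
opening: 1.007
gripper_force: 0.0
t: 8.5
tcp_pos: [439.0, -230.1, 17.4]
tool_rot: [[0.336, 0.942, 0.002], [0.942, -0.336, -0.001], [-0.0, 0.002, -1.0]]
force: [2.4, 4.1, 8.6]
opening: 0.762
gripper_force: 35.2
```

```bash
python3 -m jog '{"xyz":[[0,0,-0.01],[0,0,-0.04],[0,0,-0.08],[0,0,-0.12],[0,0,-0.14],[0,0,-0.14]],"twist":[[0,0,0],[0,0,0],[0,0,0],[0,0,0],[0,0,0],[0,0,0]],"gripper":[120,120,120,120,120,120]}'
python3 -c "
from h import *
go((*w(155,0),155),9.9)"
```

```text
t: 9.1
tcp_pos: [439.4, -230.7, 159.8]
tool_rot: [[0.335, 0.942, 0.005], [0.942, -0.335, -0.003], [-0.002, 0.006, -1.0]]
force: [0.1, 0.2, -3.7]
opening: 0.765
gripper_force: 35.7
t 9.1 tcp [ 439.4 -230.7  159.8] shift m [0.3057 0.086  0.0048] twist [ 0.0051  0.003  -0.5148]
```

```bash
python3 -m jog '{"xyz":[[0.02,0.006,0],[0.055,0.016,0],[0.095,0.027,0],[0.14,0.04,0],[0.185,0.052,0],[0.225,0.064,0],[0.265,0.075,0],[0.29,0.082,0]],"twist":[[0,0,-0.05],[0,0,-0.14],[0,0,-0.23],[0,0,-0.32],[0,0,-0.4],[0,0,-0.46],[0,0,-0.5],[0,0,-0.515]],"gripper":[120,120,120,120,120,120,120,120]}'
python3 -c "
from h import *
go((*w(155,0),155),9.9)"
```

```text
t: 9.9
tcp_pos: [613.4, 18.4, 155.3]
tool_rot: [[-0.175, 0.985, -0.001], [0.985, 0.175, 0.0], [0.001, -0.001, -1.0]]
force: [-0.9, -0.8, -3.4]
opening: 0.766
gripper_force: 35.6
t 9.9 tcp [613.4  18.4 155.3] shift m [0.0082 0.0112 0.0003] twist [-0.0009 -0.0005  0.0032]
```

Line up, then lower most of the way and check from the wrist camera.

```bash
python3 -m jog '{"xyz":[[0.008,0.011,0],[0.008,0.011,0.03],[0.008,0.011,0.06],[0.008,0.011,0.09],[0.008,0.011,0.11],[0.008,0.011,0.11]],"twist":[[0,0,0.003],[0,0,0.003],[0,0,0.003],[0,0,0.003],[0,0,0.003],[0,0,0.003]],"gripper":[120,120,120,120,120,120]}'
python3 - <<'E'
from h import *
from rig import monitor,get_image
s=monitor.observe();d=get_image("wrist");T=np.array(d["tool_from_camera"])
M=np.eye(4);M[:3,:3]=s["tool_rot"];M[:3,3]=s["tcp_pos"];M=M@T;d["R"]=M[:3,:3].T;d["t"]=-M[:3,:3].T@M[:3,3]
cv2.imwrite("pics/w4.png",d["color"][:,:,::-1]);W=cloud(d);print(r(s["tcp_pos"]))
e=np.array([np.cos(E0),np.sin(E0)]);ey=np.array([-e[1],e[0]]);q=W[...,:2]-O;X=q@e;Y=q@ey;z=W[...,2]
m=(z>63)&(z<82)&(abs(Y)<45)&(X>90)&(X<210);P=np.stack([X[m],Y[m]],1).astype(np.float32);print("held",len(P),cv2.minAreaRect(P),np.median(z[m]),P.min(0),P.max(0))
for s_ in(1,-1):
    m=(z>58)&(z<68)&(X>0)&(X<60)&(s_*Y>18)&(s_*Y<50);print("rail",np.percentile(Y[m],[2,50,98]) if m.sum() else None)
go((*w(155,0),20.5),9.9)
E
```

```text
t: 10.5
tcp_pos: [619.7, 25.0, 43.2]
tool_rot: [[-0.168, 0.986, -0.006], [0.986, 0.168, 0.0], [0.001, -0.006, -1.0]]
force: [-1.0, -0.5, -2.1]
opening: 0.765
gripper_force: 35.5
[157.8407338   -3.76498241]
held 30418 ((153.72909545898438, -1.0960464477539062), (85.9820556640625, 92.75513458251953), 89.43264770507812) 70.59557606170117 [107.28824  -44.021885] [200.38515  41.92101]
rail [26.9926176  34.91994162 41.69775829]
rail [-41.7009594  -34.93858777 -27.08280436]
t 10.55 tcp [620.9  25.   45. ] shift m [0.003  0.0027 0.0245] twist [-0.0033 -0.0006 -0.0038]
```

View pics/w4.png

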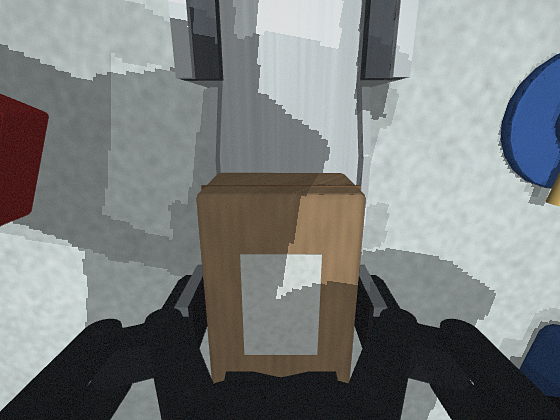

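The carton is held square and level. The rails are symmetric about the lane centre at (290,80), and the carton sits about 2–3 mm to the left. I'll correct that and set it down.

```bash
python3 -m jog '{"xyz":[[0.002,0.0025,0.002],[0.002,0.0025,0.01],[0.002,0.0025,0.017],[0.002,0.0025,0.022],[0.002,0.0025,0.024],[0.002,0.0025,0.024]],"twist":[[0,0,0],[0,0,0],[0,0,0],[0,0,0],[0,0,0],[0,0,0]],"gripper":[120,120,120,120,120,120]}'
python3 -c "
from h import *
go((*w(155,0),20.5),9.9)"
```

```text
t: 11.15
tcp_pos: [624.1, 28.0, 22.0]
tool_rot: [[-0.169, 0.986, -0.001], [0.986, 0.169, 0.0], [0.0, -0.001, -1.0]]
force: [0.7, -1.0, -2.6]
opening: 0.772
gripper_force: 35.7
t 11.15 tcp [624.1  28.   22. ] shift m [ 0.0006 -0.0011  0.0015] twist [-0.0006 -0.0001 -0.0028]
```

```bash
python3 -m jog '{"xyz":[[0,0,0.001],[0,0,0.002],[0,0,0.002]],"twist":[[0,0,0],[0,0,0],[0,0,0]],"gripper":[120,120,120]}'
python3 -m jog '{"xyz":[[0,0,0],[0,0,0],[0,0,0],[0,0,-0.01],[0,0,-0.05],[0,0,-0.09],[-0.03,0,-0.09],[-0.07,0,-0.09]],"twist":[[0,0,0],[0,0,0],[0,0,0],[0,0,0],[0,0,0],[0,0,0],[0,0,0],[0,0,0]],"gripper":[0,0,0,0,0,0,120,255]}'
python3 - <<'E'
from h import *
from rig import monitor,get_image
s=monitor.observe();d=get_image("wrist");T=np.array(d["tool_from_camera"])
M=np.eye(4);M[:3,:3]=s["tool_rot"];M[:3,3]=s["tcp_pos"];M=M@T;d["R"]=M[:3,:3].T;d["t"]=-M[:3,:3].T@M[:3,3]
W=cloud(d)
e=np.array([np.cos(E0),np.sin(E0)]);ey=np.array([-e[1],e[0]]);q=W[...,:2]-O;X=q@e;Y=q@ey;z=W[...,2]
m=(z>43)&(z<56)&(abs(Y)<45)&(X>75)&(X<215);P=np.stack([X[m],Y[m]],1).astype(np.float32);print("new",len(P),cv2.minAreaRect(P),np.median(z[m]),z[m].std(),P.min(0),P.max(0))
print(r(s["tcp_pos"]));go((*w(225,0),21),9.9)
E
```

```text
t: 11.45
tcp_pos: [624.5, 28.0, 21.4]
tool_rot: [[-0.169, 0.986, 0.001], [0.986, 0.169, -0.0], [-0.0, 0.001, -1.0]]
force: [-4.9, -0.1, 13.0]
opening: 0.764
gripper_force: 37.6
t: 12.25
tcp_pos: [637.0, -40.5, 112.7]
tool_rot: [[-0.172, 0.985, 0.003], [0.985, 0.172, -0.0], [-0.001, 0.003, -1.0]]
force: [0.5, -1.2, -1.3]
opening: 0.688
gripper_force: 0.0
new 16580 ((155.41940307617188, 0.44319915771484375), (66.36405944824219, 99.75675201416016), 89.68258666992188) 48.78525127705207 0.7464183692267207 [105.4996   -32.981743] [205.22046  33.84524]
[225.32287381   2.01842318]
t 12.3 tcp [638.  -47.1 112. ] shift m [ 0.0072 -0.0021  0.091 ] twist [ 0.0029  0.0028 -0.0034]
```

The new carton lies flat at (155.4, 0.4). I'll close the fingers, descend behind it and push.

```bash
python3 -m jog '{"xyz":[[0,-0.002,0],[0,-0.002,0.01],[0,-0.002,0.03],[0,-0.002,0.055],[0,-0.002,0.075],[0,-0.002,0.088],[0,-0.002,0.091],[0,-0.002,0.091]],"twist":[[0,0,0],[0,0,0],[0,0,0],[0,0,0],[0,0,0],[0,0,0],[0,0,0],[0,0,0]],"gripper":[255,255,255,255,255,255,255,255]}'
python3 -c "
from h import *
go((*w(109,0),21),9.9)"
```

```text
t: 13.1
tcp_pos: [634.1, -40.9, 19.1]
tool_rot: [[-0.17, 0.985, -0.001], [0.985, 0.17, 0.0], [0.0, -0.0, -1.0]]
force: [-0.3, -0.6, -0.4]
opening: 0.001
gripper_force: 0.0
t 13.1 tcp [634.1 -40.9  19.1] shift m [ 0.1162  0.0007 -0.0019] twist [-0.0005 -0.0002 -0.0023]
```

```bash
python3 -m jog '{"xyz":[[0.013,0,-0.002],[0.028,0,-0.002],[0.043,0,-0.002],[0.058,0,-0.002],[0.073,0,-0.002],[0.088,0,-0.002],[0.1,0,-0.002],[0.107,0,-0.002]],"twist":[[0,0,0],[0,0,0],[0,0,0],[0,0,0],[0,0,0],[0,0,0],[0,0,0],[0,0,0]],"gripper":[255,255,255,255,255,255,255,255]}'
python3 -m jog '{"xyz":[[0.002,0,0],[0.004,0,0],[0.005,0,0],[0.006,0,0],[0.006,0,0]],"twist":[[0,0,0],[0,0,0],[0,0,0],[0,0,0],[0,0,0]],"gripper":[255,255,255,255,255]}'
python3 -c "
from h import *
from rig import monitor
print(r(monitor.observe()['tcp_pos']))"
```

```text
t: 13.9
tcp_pos: [615.7, 65.5, 21.2]
tool_rot: [[-0.17, 0.985, -0.0], [0.985, 0.17, 0.0], [0.0, -0.0, -1.0]]
force: [0.2, -2.0, 1.7]
opening: -0.002
gripper_force: 0.9
t: 14.4
tcp_pos: [615.1, 69.8, 21.3]
tool_rot: [[-0.169, 0.986, -0.0], [0.986, 0.169, 0.0], [0.0, -0.0, -1.0]]
force: [0.7, 0.4, -0.1]
opening: 0.005
gripper_force: 0.4
[112.86141035  -0.6209089 ]
```

```bash
python3 -m jog '{"xyz":[[0.002,0,0],[0.003,0,0],[0.004,0,0],[0.004,0,0]],"twist":[[0,0,0],[0,0,0],[0,0,0],[0,0,0]],"gripper":[255,255,255,255]}'
python3 -m jog '{"xyz":[[0.001,0,0],[0.002,0,0],[0.003,0,0],[0.003,0,0]],"twist":[[0,0,0],[0,0,0],[0,0,0],[0,0,0]],"gripper":[255,255,255,255]}'
python3 -c "
from h import *
from rig import monitor
print(r(monitor.observe()['tcp_pos']))"
```

```text
t: 14.8
tcp_pos: [614.3, 74.1, 21.2]
tool_rot: [[-0.169, 0.986, -0.0], [0.986, 0.169, 0.0], [0.0, -0.0, -1.0]]
force: [0.5, -0.2, 0.1]
opening: -0.004
gripper_force: 0.0
t: 15.2
tcp_pos: [614.3, 75.0, 21.3]
tool_rot: [[-0.17, 0.986, 0.001], [0.986, 0.17, -0.002], [-0.002, 0.0, -1.0]]
force: [2.2, -20.1, -1.0]
opening: 0.002
gripper_force: 10.1
[107.5755953   -0.51595223]
```

20 N at TCP x=107.6 means the new carton is tight. I'll back off, rise and check.

```bash
python3 -m jog '{"xyz":[[-0.01,0,0],[-0.025,0,0],[-0.04,0,-0.03],[-0.06,0,-0.07],[-0.08,0,-0.11],[-0.11,0,-0.14],[-0.14,0,-0.16],[-0.14,0,-0.16]],"twist":[[0,0,0],[0,0,0],[0,0,0],[0,0,0],[0,0,0],[0,0,0],[0,0,0],[0,0,0]],"gripper":[255,255,255,255,255,255,255,255]}'
python3 - <<'E'
from h import *
from rig import monitor,get_image
e=np.array([np.cos(E0),np.sin(E0)]);ey=np.array([-e[1],e[0]])
s=monitor.observe();d=get_image("wrist");T=np.array(d["tool_from_camera"])
M=np.eye(4);M[:3,:3]=s["tool_rot"];M[:3,3]=s["tcp_pos"];M=M@T;d["R"]=M[:3,:3].T;d["t"]=-M[:3,:3].T@M[:3,3]
for n,d in(("wrist",d),("scene",get_image("scene")),("top",get_image("top"))):
    W=cloud(d);X=(W[...,:2]-O)@e;Y=(W[...,:2]-O)@ey;z=W[...,2]
    m=(abs(Y)<24)&(z>44)&(z<54)&(X<160)&(X>-215)
    if m.sum()>20: print(n,"tops x",np.percentile(X[m],[1,99]).round(1),m.sum())
    for a,b in((67,110),(-210,-98)):
        m=(abs(Y)<40)&(z>44)&(z<54)&(X>a)&(X<b)
        if m.sum()>20: print("  y",a,np.percentile(Y[m],[2,98]).round(1),z[m].std().round(2))
    if n=="wrist":
        m=(abs(Y)<34)&(z>45)&(z<54)&(X>70)&(X<110);ys=np.arange(-24,25,4);xe=[np.percentile(X[m&(abs(Y-y)<2)],99) for y in ys];print("rear edge slope",np.polyfit(ys,xe,1))
E
```

```text
t: 16.0
tcp_pos: [639.6, -65.3, 184.6]
tool_rot: [[-0.166, 0.986, 0.006], [0.986, 0.166, -0.002], [-0.003, 0.005, -1.0]]
force: [-0.5, -0.6, 0.1]
opening: -0.004
gripper_force: 0.0
wrist tops x [90.5 96.8] 687
  y 67 [-31.2  30.8] 1.24
rear edge slope [7.19875410e-04 9.67286118e+01]
scene tops x [-200.2   94.6] 1727
  y 67 [-28.5  34.5] 1.82
  y -210 [-27.3  36.3] 1.76
top tops x [-1.1 88.2] 251
  y 67 [-10.3  33.6] 2.15
```

```bash
python3 -c "
from rig import ctrl
print(ctrl.finish_job())"
```

```text
the job is handed in; nothing more can be done
None
```

I handed the job in at about 16 s: both old cartons were brought forward to the stop, and the new carton was then loaded and pushed tight behind them (rear face at about x = +97 mm, square), with no other item touched; the hand-in returned no verdict.

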